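Release the key left latched on a pedal-loop switcher

TASK

The loop switcher on the repair bench must have all four loops out before the mended pedal goes back on, but one of its four keys has been left latched in. With a fingertip tap lightly on each key in turn, from left to right as the robot sees them, to feel which one it is; then press that key so that it releases and all four stand out. Do not press in any of the other keys or release the latched one while you are still tapping, and leave the loose parts around where they are: nothing is to be picked up.

Things in the scene. Friction and masses are not known exactly. Their poses are not given: they have to be found in the camera images.
- switcher: Pedal-loop switcher: flat maroon die-cast case, 120 mm (x) by 216 mm (y), screwed to the bench. Origin: centre of its underside; x from the front edge (robot's side) to the rear edge with jacks, y towards the left-hand key, z up. Deck at z = 48 mm. Keys in one row at x = -22 mm, y = 67.5, 22.5, -22.5, -67.5 mm, each in a 34 mm square bezel 2.5 mm high. Yaw within 0.35 rad of the robot's axes.
- cap1: Cap of the left-hand key as the robot sees the row (1 to 4 run from its left, +y, to its right): plain grey flat-topped square, 26 x 26 mm, all alike. Origin: centre of its top face, moving with the key; axes as the switcher's. Top 16 mm above the deck (z = 64 mm) when out, 12 mm when latched, 8 mm at its stop.
- key1 (a joint): Travel of the left-hand key straight down, m: 0 out, 0.004 latched, 0.008 at its stop; all alike. Its spring pushes up with 3 N at 0, 7 N at 0.004, 11 N at 0.008: a touch under 3 N moves no key, one under 7 N no latched key. Pressed on past 0.006, a latched key unlatches and comes up as the finger leaves. An out key pressed more than 5 mm counts as pressed in.
- cap2: Cap of the second key as the robot sees the row (1 to 4 run from its left, +y, to its right): plain grey flat-topped square, 26 x 26 mm, all alike. Origin: centre of its top face, moving with the key; axes as the switcher's. Top 16 mm above the deck (z = 64 mm) when out, 12 mm when latched, 8 mm at its stop.
- key2 (a joint): Travel of the second key straight down, m: 0 out, 0.004 latched, 0.008 at its stop; all alike. Its spring pushes up with 3 N at 0, 7 N at 0.004, 11 N at 0.008: a touch under 3 N moves no key, one under 7 N no latched key. Pressed on past 0.006, a latched key unlatches and comes up as the finger leaves. An out key pressed more than 5 mm counts as pressed in.
- cap3: Cap of the third key as the robot sees the row (1 to 4 run from its left, +y, to its right): plain grey flat-topped square, 26 x 26 mm, all alike. Origin: centre of its top face, moving with the key; axes as the switcher's. Top 16 mm above the deck (z = 64 mm) when out, 12 mm when latched, 8 mm at its stop.
- key3 (a joint): Travel of the third key straight down, m: 0 out, 0.004 latched, 0.008 at its stop; all alike. Its spring pushes up with 3 N at 0, 7 N at 0.004, 11 N at 0.008: a touch under 3 N moves no key, one under 7 N no latched key. Pressed on past 0.006, a latched key unlatches and comes up as the finger leaves. An out key pressed more than 5 mm counts as pressed in.
- cap4: Cap of the right-hand key as the robot sees the row (1 to 4 run from its left, +y, to its right): plain grey flat-topped square, 26 x 26 mm, all alike. Origin: centre of its top face, moving with the key; axes as the switcher's. Top 16 mm above the deck (z = 64 mm) when out, 12 mm when latched, 8 mm at its stop.
- key4 (a joint): Travel of the right-hand key straight down, m: 0 out, 0.004 latched, 0.008 at its stop; all alike. Its spring pushes up with 3 N at 0, 7 N at 0.004, 11 N at 0.008: a touch under 3 N moves no key, one under 7 N no latched key. Pressed on past 0.006, a latched key unlatches and comes up as the finger leaves. An out key pressed more than 5 mm counts as pressed in.
- pot_knob: Loose black control knob standing on the switcher's deck behind the keys: 21 mm across, 16 mm high. Origin: centre of its underside.
- screw_dish: Loose steel dish of screws left of the switcher: 68 mm across the rim, 20 mm high. Origin: centre of its underside.
- screwdriver: Loose yellow-handled screwdriver, 170 mm long and under 30 mm high, lying in front of the switcher. Origin on its underside; x along it towards the tip.
- daughterboard: Loose green circuit board, 48 x 70 mm, 12 mm high, right of the switcher. Origin: centre of its underside.
- battery_sled: Loose black battery sled with three cells, 50 x 94 mm, 19 mm high, behind the switcher on the right. Origin: centre of its underside.
- base_plate: Loose maroon base plate, 118 x 92 mm, 7 mm high, further left. Origin: centre of its underside.
- opened_pedal: Opened maroon pedal case with circuit boards, 125 x 155 mm, 50 mm high, behind the switcher on the left. Origin: centre of its underside.

How it is judged:
On the way, in this order (a step that is already met when the one before it is completed fails the run):
1. the left-hand key is tapped with the fingers (contact force between the fingers and cap1 above 0.3 N).
2. the second key is tapped with the fingers (contact force between the fingers and cap2 above 0.3 N).
3. the third key is tapped with the fingers (contact force between the fingers and cap3 above 0.3 N).
4. the right-hand key is tapped with the fingers (contact force between the fingers and cap4 above 0.3 N).
5. the latched key is pressed and released: all four keys are out (value of joint each of key1, key2, key3, key4 below 0.0015 m), for 0.2 s.
At the end, for the whole second after the job is handed in: All four keys stand out, each within 1.5 mm of its upper stop (all of step 5); the robot touches nothing.
It fails at once if a key that was out is pressed in by more than 5.5 mm (distance of any of cap1, cap2, cap3, cap4 from where it was at the start of the episode above 0.0055 m).
It fails at once if a loose part is picked up or shifted by more than 20 mm (distance of any of pot_knob, screw_dish, screwdriver, daughterboard, battery_sled, base_plate, opened_pedal from where it was at the start of the episode above 0.02 m).
It also fails if it takes over 51 s, if anything falls off the work surface, if the arm or the gripper's body presses on something with over 40 N, if the wrist force passes 120 N, or if a joint passes its speed limit or range.

ROBOT

A 6-joint arm with a two-finger parallel gripper is mounted at the origin on the work surface. World frame = base frame: x ahead of the robot, y to its left, z up, the work surface at z = 0. Lengths are in m, angles in rad, forces in N, time in s.
With the tool pointing down it reaches from about 0.25 to 0.725 m from the base axis. Payload 4 kg.
Tool frame: the origin (TCP) lies on the centre line of the jaws, within the pads' length; the fingertips stand 17 mm ahead of it and the grasp point (between the pads) lies 2 mm behind it; z points along the fingers, y is the line along which they close (so a half turn about z gives the same grasp; the last joint's range is limited). The gripper opens to 85 mm and grips with 20 to 120 N. Pads are 22 mm wide; open, the fingers measure 114 mm over their backs; the gripper's body (76 mm by 85 mm) begins 54 mm behind the grasp point. The pads swing forward as they close: fully open they stand 13 mm farther back than shut.
Start: joints at [1.182, 0.241, 0.005, 1.335, 0, 1.571], TCP at [0.19, 0.463, 0.248] pointing down, gripper open.
Joint ranges: [-2.72, 2.72], [-1.05, 1.87], [-1.09, 1.28], [-1.99, 2.15], [-1.42, 1.44], [-3.14, 3.14]. Speed limits (rad/s): [2.79, 2.79, 3.14, 3.14, 3.14, 3.14].

INTERFACE

Orientations are given as a unit quaternion [x, y, z, w].
In Python, from workcell import get_obs, imaging, order gives the robot as it stands.
- The arm moves only by the tool apply_moves, never from a script. Its argument "targets" is a list that holds one entry, the list of rows, each a list of 5 numbers: the shift along the world's x, y, z in units of 40 mm (1.0 is 40 mm), then the turn about the world's z in degrees, then the gripper command: -1 is shut, 1 is fully open, values between are in proportion. In form: [[[dx, dy, dz, turn, fingers], ...]]. A call has 1 to 8 rows; each row shifts and turns the commanded pose from where the row before left it; what a row does not reach is not made up. A row lasts 1/12 s, in which the tool goes at most 41.7 mm and 7.16 degrees, less where a joint would pass 70% of its speed; a pose out of reach is approached as far as the arm can. A call is refused whole if a number of a shift passes 1 or a number of a turn 7.16, either way. A call with a gripper value outside its range is refused whole. The fingers move at their own pace and stop on an object; the grip force is fixed at half the most. Time passes only in rows, so rows that do not move let the fingers close. It gives the time, the measured TCP pose, the force, the opening and the grip force at its end, in the units of the state.
- get_obs(): the state, without advancing time (a new reading comes with each control period).
- imaging.camera(name): name is "scene" or "top"; returns (picture, depth): 400x640x3 uint8, blue, green, red; 400x640 float32, m along the optical axis (not along the pixel's ray), 0 where there is no reading.
- imaging.get_calibration(name): a dict with "camera_matrix" (3x3 intrinsics, pixels), "k1" (the pictures are not rectified: a ray, as slopes to the right and down, at radius r is drawn at 1 + k1 r^2 times it, then the intrinsics apply), "eye" and "rotation" of the camera in the world. Camera axes: x right, y down, z forward; pixel columns grow to the right and rows downward; lengths in m; the calibration is good to about 2 mm. A picture is of the moment at which its call begins. get_calibration takes no time and is no camera call.
- order.job_done(): hands the job in; it is judged then, once.
The state is a dict: "clock": time; "joint_pos": joint angles; "joint_vel": joint speeds; "tau": joint torques, N m; "eef_pos": TCP position; "tool_rot": TCP orientation; "ft_force": force on the tool from outside, world axes, zero at the start; "ft_torque": the same for the moment, N m; "grip_width": finger opening in m; "grasp_force": force on a finger pad.
Only numpy, scipy, OpenCV 4.12 (cv2) and the standard library are available. Lean on these libraries where they do the work, as an engineer would, in place of code of your own. Each camera call takes 0.05 s, during which the arm holds its last target. There are 200 camera calls.

## Working session

There is one attempt and no reset: what is moved stays moved. The work goes in short steps, Python scripts to look and compute and a tool call to move; the robot and the scene stay as the last step left them, time stands still between calls to the robot, and variables do not carry over. Pictures are saved under pics/ and viewed, at most 10 in all, crops included, and the job is handed in when it is done.

Besides the shell and the picture viewer there is one more tool, called after "Emit:" by a JSON object that holds its "op" and its "data". apply_moves: Moves the arm, as the interface text tells. Its arguments: {"type":"object","properties":{"targets":{"type":"array","items":{"type":"array","items":{"type":"array","items":{"type":"number"}}}}},"required":["targets"]}

```bash
mkdir -p pics; cat > h.py <<'E'
import numpy as np, cv2
from workcell import get_obs, imaging, order
def ray(cal,u,v):
    K=np.array(cal["camera_matrix"]);k=cal["k1"]
    d=cv2.undistortPoints(np.array([[[u,v]]],float),K,np.array([k,0,0,0.]))[0,0]
    return np.array(cal["eye"]),np.array(cal["rotation"])@np.array([d[0],d[1],1.])
def onz(cal,u,v,z):
    e,d=ray(cal,u,v); return e+d*(z-e[2])/d[2]
E
python3 - <<'E'
from h import *
for n in("top","scene"):
    p,d=imaging.camera(n);cv2.imwrite(f"pics/{n}0.png",p);np.save(f"{n}0.npy",d)
    c=imaging.get_calibration(n);print(n,c)
print(get_obs())
E
```

```text
top {'camera_matrix': array([[460.33450627,   0.        , 317.3677235 ],
       [  0.        , 460.33450627, 206.69448662],
       [  0.        ,   0.        ,   1.        ]]), 'k1': -0.0007248799230947582, 'eye': array([0.5199693 , 0.11540107, 0.95961327]), 'rotation': array([-0.703973  ,  0.70951553, -0.0239413 ,  0.0208936 ])}
scene {'camera_matrix': array([[366.53514385,   0.        , 323.03393824],
       [  0.        , 366.53514385, 202.8666376 ],
       [  0.        ,   0.        ,   1.        ]]), 'k1': -0.07682018597952983, 'eye': array([ 0.83112654, -0.30191182,  0.58790025]), 'rotation': array([ 0.89560567,  0.26244471, -0.10014909, -0.34493973])}
{'clock': 0.1, 'joint_pos': array([1.18198224e+00, 2.41329802e-01, 3.87656569e-03, 1.33520397e+00,
       5.65871677e-06, 1.57080537e+00]), 'joint_vel': array([ 0.00051478, -0.00228024,  0.00346141, -0.00054756,  0.00083741,
       -0.00046907]), 'tau': array([ 5.55555926e-04, -3.73138225e+01,  2.53009808e+01,  1.08406960e-02,
        7.34289642e-05,  1.15201348e-05]), 'eef_pos': array([0.18934436, 0.46219258, 0.24751259]), 'tool_rot': array([ 1.93189139e-01,  9.81161093e-01, -9.12368711e-04, -1.82519125e-04]), 'ft_force': array([-0.0279761 ,  0.09344885, -0.13212849]), 'ft_torque': array([-0.00779272,  0.02076318,  0.05491844]), 'grasp_force': 0.0, 'grip_width': 0.08525835209749945}
```

View pics/top0.png

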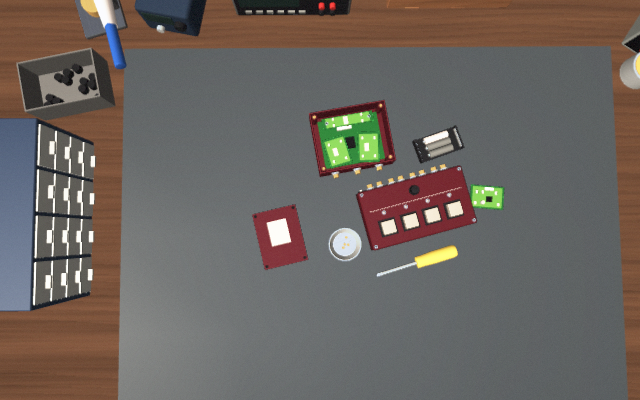

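View pics/scene0.png

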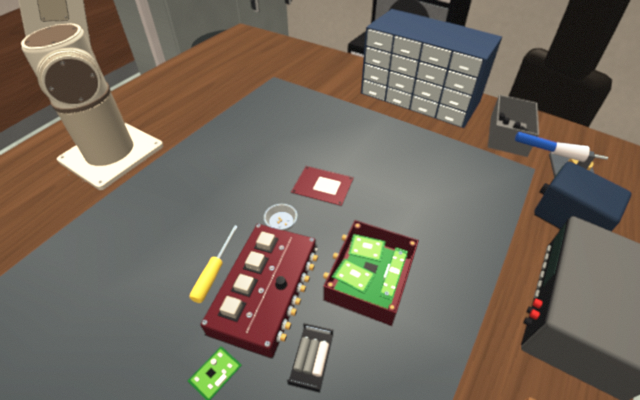

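```bash
cat > h.py <<'E'
import numpy as np, cv2
from scipy.spatial.transform import Rotation as R
from workcell import get_obs, imaging, order
def onz(cal,u,v,z):
    d=cv2.undistortPoints(np.array([[[u,v]]],float),np.array(cal["camera_matrix"]),np.array([cal["k1"],0,0,0.]))[0,0]
    e=np.array(cal["eye"]);d=R.from_quat(cal["rotation"]).apply([d[0],d[1],1.]); return e+d*(z-e[2])/d[2]
E
python3 - <<'E'
from h import *
for n,box in(("top",(360,190,480,245)),("scene",(200,225,290,325))):
    p=cv2.imread(f"pics/{n}0.png");d=np.load(f"{n}0.npy");c=imaging.get_calibration(n)
    x0,y0,x1,y1=box;m=np.zeros(p.shape[:2],np.uint8)
    q=p[y0:y1,x0:x1]
    m[y0:y1,x0:x1]=((q.min(2)>(150 if n=="top" else 165)))*255
    k,l,s,ce=cv2.connectedComponentsWithStats(m)
    for i in range(1,k):
        if s[i,4]>60:
            print(n,s[i],ce[i].round(1),onz(c,*ce[i],.064).round(4),np.median(d[l==i]))
    for i in ((376,247),(360,194),(463,168),(476,221)) if n=="top" else (): print("corner",onz(c,*i,.048).round(4))
E
```

```text
top [447 201  16  16 169] [454.8 208.4] [ 0.5714 -0.1569  0.064 ] 0.8994086
top [425 208  16  15 166] [432.3 214.6] [ 0.5597 -0.1126  0.064 ] 0.9022519
top [403 213  16  16 167] [410.8 220.5] [ 0.5485 -0.0704  0.064 ] 0.8972804
top [381 219  16  16 167] [388.6 226.5] [ 0.5371 -0.0269  0.064 ] 0.89645666
corner [ 0.4972 -0.0039  0.048 ]
corner [0.6025 0.0263 0.048 ]
corner [ 0.6531 -0.1803  0.048 ]
corner [ 0.547  -0.2032  0.048 ]
scene [217 225  20  33 104] [226.5 241.3] [ 0.4825 -0.0722  0.064 ] 0.7034568
scene [268 225  22   4  68] [279.3 226.2] [0.5405 0.0058 0.064 ] 0.74117625
scene [257 232  17  13 153] [265.  238.2] [ 0.5354 -0.0296  0.064 ] 0.648316
scene [246 252  18  14 170] [254.5 258.5] [ 0.5473 -0.0731  0.064 ] 0.61909103
scene [234 275  19  15 191] [243.2 281.8] [ 0.5607 -0.1181  0.064 ] 0.5936501
scene [221 297  19  17 215] [230.1 304.6] [ 0.57   -0.1602  0.064 ] 0.5621502
```

Emit:
{"op": "apply_moves", "data": {"targets": [[[0.6, -0.83, 0, 4.6, -1], [0.6, -0.83, 0, 4.6, -1], [0.6, -0.83, 0, 4.6, -1], [0.6, -0.83, 0, 4.6, -1], [0.6, -0.83, 0, 4.6, -1], [0.6, -0.83, 0, 4.6, -1], [0.6, -0.83, 0, 4.6, -1], [0.6, -0.83, 0, 4.6, -1]]]}}

```text
clock: 0.77
eef_pos: [0.382, 0.1952, 0.2481]
tool_rot: [-0.129, 0.992, -0.0, -0.0]
ft_force: [1.3, 2.0, 0.1]
grip_width: 0.0001
grasp_force: 0.0
```

Emit:
{"op": "apply_moves", "data": {"targets": [[[0.55, -0.8, 0, 0, -1], [0.55, -0.8, 0, 0, -1], [0.55, -0.8, 0, 0, -1], [0.55, -0.8, 0, 0, -1], [0.55, -0.8, 0, 0, -1], [0.55, -0.8, 0, 0, -1], [0.55, -0.8, 0, 0, -1], [0, 0, 0, 0, -1]]]}}

```text
clock: 1.43
eef_pos: [0.5384, -0.0324, 0.247]
tool_rot: [-0.123, 0.992, -0.001, 0.0]
ft_force: [-0.2, -0.3, -0.4]
grip_width: 0.0003
grasp_force: 0.0
```

Emit:
{"op": "apply_moves", "data": {"targets": [[[0, 0, -0.9, 0, -1], [0, 0, -0.9, 0, -1], [0, 0, -0.9, 0, -1], [0, 0, -0.6, 0, -1], [0, 0, -0.3, 0, -1], [0, 0, 0, 0, -1], [0, 0, 0, 0, -1], [0, 0, 0, 0, -1]]]}}

```text
clock: 2.1
eef_pos: [0.5363, -0.0267, 0.1053]
tool_rot: [-0.127, 0.992, -0.0, 0.001]
ft_force: [-1.1, -0.2, 0.5]
grip_width: 0.0002
grasp_force: 0.0
```

```bash
python3 - <<'E'
from h import *
o=get_obs();print(o["eef_pos"],o["ft_force"],o["joint_pos"])
ps=[imaging.camera(n)[0] for n in("top","scene")]
a=cv2.resize(ps[0][130:290,320:520],None,fx=3,fy=3)
b=cv2.resize(ps[1][150:390,150:350],None,fx=2,fy=2)
cv2.imwrite("pics/1.png",np.hstack([a[:,100:500],b[:480]]))
E
```

```text
[ 0.5363036  -0.02672143  0.10534354] [-1.06434694 -0.19200374  0.4984592 ] [-4.98069744e-02  4.15383932e-01 -1.37720537e-01  1.01599609e+00
  4.30038678e-05 -3.03575316e-01]
```

View pics/1.png

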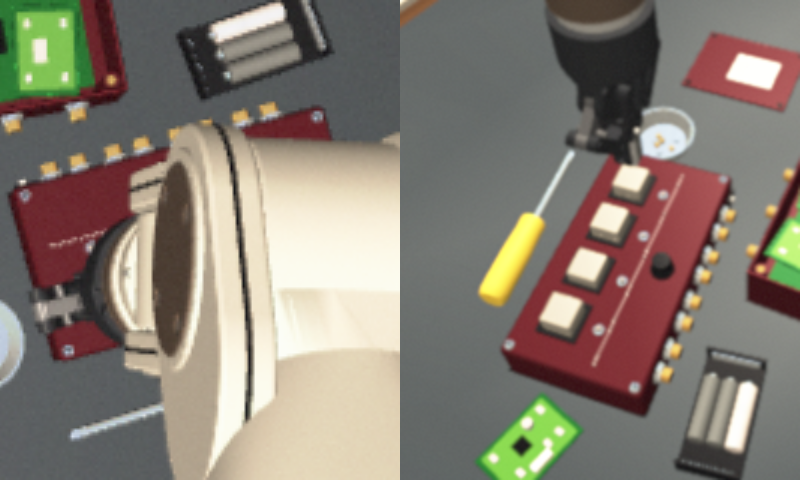

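Emit:
{"op": "apply_moves", "data": {"targets": [[[0, 0, -0.25, 0, -1], [0, 0, -0.2, 0, -1], [0, 0, 0, 0, -1], [0, 0, 0, 0, -1], [0, 0, 0, 0, -1]]]}}

```text
clock: 2.62
eef_pos: [0.5354, -0.0269, 0.0861]
tool_rot: [-0.126, 0.992, 0.0, -0.0]
ft_force: [-0.7, -0.9, 0.5]
grip_width: 0.0001
grasp_force: 0.0
```

```bash
python3 - <<'E'
from h import *
o=get_obs();print(o["eef_pos"],o["ft_force"])
c=imaging.get_calibration("scene")
for P in ([.5363,-.0267,.088],o["eef_pos"]-[0,0,.017]):
    r=R.from_quat(c["rotation"]).inv()
    print(cv2.projectPoints(np.array([P]),r.as_rotvec(),-r.apply(c["eye"]),np.array(c["camera_matrix"]),np.array([c["k1"],0,0,0.]))[0])
p=imaging.camera("scene")[0];cv2.imwrite("pics/2.png",cv2.resize(p[190:290,210:310],None,fx=5,fy=5))
E
```

```text
[ 0.53537181 -0.02690688  0.08609682] [-0.69472401 -0.92014087  0.48166855]
[[[264.8137507  228.93714594]]]
[[[265.5823625  235.38319373]]]
```

View pics/2.png

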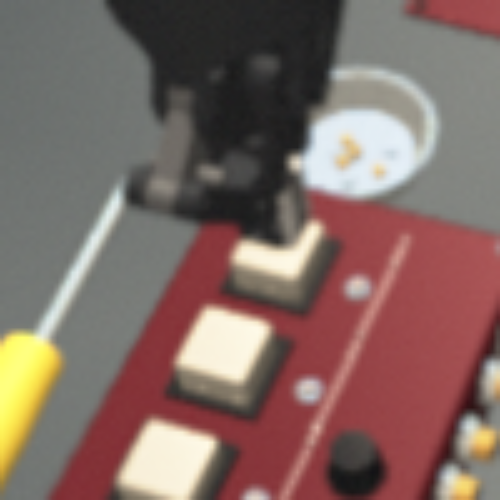

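The fingertip hovers over cap 1 (about pixel 275,240 in the crop), well within the cap. I'll go down gently.

Emit:
{"op": "apply_moves", "data": {"targets": [[[0, 0, -0.06, 0, -1], [0, 0, -0.03, 0, -1], [0, 0, 0, 0, -1], [0, 0, 0, 0, -1]]]}}

```text
clock: 3.0
eef_pos: [0.5355, -0.0269, 0.0826]
tool_rot: [-0.126, 0.992, 0.0, -0.0]
ft_force: [-0.7, 0.4, 1.2]
grip_width: -0.0004
grasp_force: 0.0
```

Emit:
{"op": "apply_moves", "data": {"targets": [[[0, 0, -0.03, 0, -1], [0, 0, 0, 0, -1], [0, 0, 0, 0, -1]]]}}

```text
clock: 3.25
eef_pos: [0.5355, -0.0269, 0.0815]
tool_rot: [-0.126, 0.992, 0.0, -0.0]
ft_force: [-0.0, -0.8, -0.2]
grip_width: -0.0003
grasp_force: 0.0
```

Emit:
{"op": "apply_moves", "data": {"targets": [[[0, 0, -0.02, 0, -1], [0, 0, 0, 0, -1], [0, 0, 0, 0, -1]]]}}

```text
clock: 3.5
eef_pos: [0.5356, -0.0269, 0.081]
tool_rot: [-0.126, 0.992, -0.0, 0.0]
ft_force: [-1.0, 0.3, 2.0]
grip_width: 0.0002
grasp_force: 1.4
```

Emit:
{"op": "apply_moves", "data": {"targets": [[[0, 0, -0.02, 0, -1], [0, 0, 0, 0, -1], [0, 0, 0, 0, -1]]]}}

```text
clock: 3.75
eef_pos: [0.5357, -0.0269, 0.0802]
tool_rot: [-0.126, 0.992, -0.0, 0.0]
ft_force: [-0.3, -0.4, 3.1]
grip_width: -0.0
grasp_force: 1.9
```

Emit:
{"op": "apply_moves", "data": {"targets": [[[0, 0, 0.5, 0, -1], [0.15, -0.55, 0, 0, -1], [0.15, -0.54, 0, 0, -1], [0, 0, 0, 0, -1], [0, 0, -0.35, 0, -1], [0, 0, -0.06, 0, -1], [0, 0, 0, 0, -1], [0, 0, 0, 0, -1]]]}}

```text
clock: 4.42
eef_pos: [0.547, -0.0701, 0.083]
tool_rot: [-0.127, 0.992, 0.0, -0.001]
ft_force: [0.3, -0.1, 0.1]
grip_width: -0.0001
grasp_force: 0.0
```

Emit:
{"op": "apply_moves", "data": {"targets": [[[0, 0, -0.03, 0, -1], [0, 0, 0, 0, -1], [0, 0, 0, 0, -1]]]}}

```text
clock: 4.67
eef_pos: [0.5477, -0.0703, 0.0826]
tool_rot: [-0.127, 0.992, -0.0, 0.0]
ft_force: [0.2, -0.6, -0.1]
grip_width: 0.0002
grasp_force: 0.0
```

Emit:
{"op": "apply_moves", "data": {"targets": [[[0, 0, -0.03, 0, -1], [0, 0, 0, 0, -1], [0, 0, 0, 0, -1]]]}}

```text
clock: 4.92
eef_pos: [0.5476, -0.0705, 0.0812]
tool_rot: [-0.126, 0.992, -0.0, 0.0]
ft_force: [0.2, -0.4, 0.1]
grip_width: -0.0002
grasp_force: 0.0
```

Emit:
{"op": "apply_moves", "data": {"targets": [[[0, 0, -0.02, 0, -1], [0, 0, 0, 0, -1], [0, 0, 0, 0, -1]]]}}

```text
clock: 5.17
eef_pos: [0.5475, -0.0705, 0.0806]
tool_rot: [-0.126, 0.992, 0.0, 0.0]
ft_force: [-1.9, 0.6, 3.7]
grip_width: -0.0002
grasp_force: 1.6
```

Emit:
{"op": "apply_moves", "data": {"targets": [[[0, 0, -0.015, 0, -1], [0, 0, 0, 0, -1], [0, 0, 0, 0, -1]]]}}

```text
clock: 5.42
eef_pos: [0.5476, -0.0705, 0.0799]
tool_rot: [-0.126, 0.992, 0.0, 0.0]
ft_force: [-1.4, 0.3, 3.8]
grip_width: 0.0003
grasp_force: 2.0
```

Key 2 is also out (contact at 0.081). On to key 3.

Emit:
{"op": "apply_moves", "data": {"targets": [[[0, 0, 0.5, 0, -1], [0.15, -0.55, 0, 0, -1], [0.15, -0.54, 0, 0, -1], [0, 0, 0, 0, -1], [0, 0, -0.35, 0, -1], [0, 0, -0.08, 0, -1], [0, 0, 0, 0, -1], [0, 0, 0, 0, -1]]]}}

```text
clock: 6.08
eef_pos: [0.559, -0.1137, 0.0819]
tool_rot: [-0.127, 0.992, 0.0, -0.001]
ft_force: [-1.0, 0.1, 0.3]
grip_width: 0.0002
grasp_force: 0.0
```

Emit:
{"op": "apply_moves", "data": {"targets": [[[0, 0, -0.04, 0, -1], [0, 0, 0, 0, -1], [0, 0, 0, 0, -1]]]}}

```text
clock: 6.33
eef_pos: [0.5597, -0.1139, 0.0812]
tool_rot: [-0.127, 0.992, -0.0, 0.0]
ft_force: [-0.7, -0.8, -0.2]
grip_width: -0.0002
grasp_force: 0.0
```

Emit:
{"op": "apply_moves", "data": {"targets": [[[0, 0, -0.03, 0, -1], [0, 0, 0, 0, -1], [0, 0, 0, 0, -1]]]}}

```text
clock: 6.58
eef_pos: [0.5596, -0.1141, 0.0798]
tool_rot: [-0.126, 0.992, -0.0, 0.0]
ft_force: [0.7, 0.6, 0.8]
grip_width: -0.0001
grasp_force: 0.0
```

Emit:
{"op": "apply_moves", "data": {"targets": [[[0, 0, -0.03, 0, -1], [0, 0, 0, 0, -1], [0, 0, 0, 0, -1]]]}}

```text
clock: 6.83
eef_pos: [0.5594, -0.1141, 0.0784]
tool_rot: [-0.126, 0.992, 0.0, -0.0]
ft_force: [0.0, 1.4, -0.1]
grip_width: -0.0002
grasp_force: 0.0
```

Emit:
{"op": "apply_moves", "data": {"targets": [[[0, 0, -0.03, 0, -1], [0, 0, 0, 0, -1], [0, 0, 0, 0, -1]]]}}

```text
clock: 7.08
eef_pos: [0.5596, -0.1141, 0.0773]
tool_rot: [-0.126, 0.992, -0.0, 0.0]
ft_force: [0.8, 0.4, -0.5]
grip_width: -0.0001
grasp_force: 0.1
```

Emit:
{"op": "apply_moves", "data": {"targets": [[[0, 0, -0.02, 0, -1], [0, 0, 0, 0, -1], [0, 0, 0, 0, -1]]]}}

```text
clock: 7.33
eef_pos: [0.5596, -0.1141, 0.0771]
tool_rot: [-0.126, 0.992, -0.0, 0.0]
ft_force: [-1.0, -0.1, 4.4]
grip_width: -0.0001
grasp_force: 2.5
```

Key 3 is the low one (contact at 0.077, under 7 N). Key 4 next.

Emit:
{"op": "apply_moves", "data": {"targets": [[[0, 0, 0.6, 0, -1], [0.15, -0.55, 0, 0, -1], [0.15, -0.54, 0, 0, -1], [0, 0, 0, 0, -1], [0, 0, -0.35, 0, -1], [0, 0, -0.09, 0, -1], [0, 0, 0, 0, -1], [0, 0, 0, 0, -1]]]}}

```text
clock: 8.0
eef_pos: [0.571, -0.1572, 0.0825]
tool_rot: [-0.127, 0.992, 0.0, -0.001]
ft_force: [-0.8, 0.3, -0.5]
grip_width: -0.0
grasp_force: 0.0
```

Emit:
{"op": "apply_moves", "data": {"targets": [[[0, 0, -0.03, 0, -1], [0, 0, 0, 0, -1], [0, 0, 0, 0, -1]]]}}

```text
clock: 8.25
eef_pos: [0.5716, -0.1574, 0.0819]
tool_rot: [-0.127, 0.992, 0.0, 0.0]
ft_force: [-0.1, -0.7, -0.1]
grip_width: 0.0001
grasp_force: 0.0
```

Emit:
{"op": "apply_moves", "data": {"targets": [[[0, 0, -0.02, 0, -1], [0, 0, 0, 0, -1], [0, 0, 0, 0, -1]]]}}

```text
clock: 8.5
eef_pos: [0.5717, -0.1576, 0.0811]
tool_rot: [-0.126, 0.992, 0.0, 0.0]
ft_force: [0.7, 1.2, 1.3]
grip_width: 0.0002
grasp_force: 0.4
```

Emit:
{"op": "apply_moves", "data": {"targets": [[[0, 0, -0.02, 0, -1], [0, 0, 0, 0, -1], [0, 0, 0, 0, -1]]]}}

```text
clock: 8.75
eef_pos: [0.5718, -0.1577, 0.0805]
tool_rot: [-0.126, 0.992, 0.0, 0.0]
ft_force: [-0.3, 0.6, 4.1]
grip_width: 0.0001
grasp_force: 1.7
```

Key 4 is out and has been tapped (contact at 0.081, about 4 N). Now back to key 3 to press it.

Emit:
{"op": "apply_moves", "data": {"targets": [[[0, 0, 0.5, 0, -1], [-0.15, 0.55, 0, 0, -1], [-0.15, 0.54, 0, 0, -1], [0, 0, 0, 0, -1], [0, 0, -0.4, 0, -1], [0, 0, -0.15, 0, -1], [0, 0, 0, 0, -1], [0, 0, 0, 0, -1]]]}}

```text
clock: 9.42
eef_pos: [0.5593, -0.1145, 0.0778]
tool_rot: [-0.126, 0.992, 0.0, -0.001]
ft_force: [0.9, 0.2, 0.3]
grip_width: 0.0001
grasp_force: 0.0
```

Emit:
{"op": "apply_moves", "data": {"targets": [[[0, 0, -0.04, 0, -1], [0, 0, -0.04, 0, -1], [0, 0, -0.03, 0, -1], [0, 0, 0, 0, -1], [0, 0, 0, 0, -1]]]}}

```text
clock: 9.83
eef_pos: [0.5596, -0.1146, 0.0752]
tool_rot: [-0.126, 0.992, -0.0, 0.0]
ft_force: [-2.8, 0.5, 8.3]
grip_width: -0.0003
grasp_force: 4.3
```

Emit:
{"op": "apply_moves", "data": {"targets": [[[0, 0, -0.04, 0, -1], [0, 0, -0.02, 0, -1], [0, 0, 0, 0, -1], [0, 0, 0, 0, -1]]]}}

```text
clock: 10.17
eef_pos: [0.5596, -0.1147, 0.0732]
tool_rot: [-0.126, 0.992, -0.0, 0.0]
ft_force: [-3.3, 0.5, 11.5]
grip_width: 0.0002
grasp_force: 5.3
```

Emit:
{"op": "apply_moves", "data": {"targets": [[[0, 0, 0.2, 0, -1], [0, 0, 0.6, 0, -1], [0, 0, 0.9, 0, -1], [0, 0, 0.9, 0, -1], [0, 0, 0.9, 0, -1], [0, 0, 0, 0, -1], [0, 0, 0, 0, -1], [0, 0, 0, 0, -1]]]}}

```text
clock: 10.83
eef_pos: [0.5592, -0.1144, 0.2109]
tool_rot: [-0.126, 0.992, 0.0, -0.0]
ft_force: [-0.3, 0.2, -1.0]
grip_width: 0.0002
grasp_force: 0.0
```

```bash
python3 - <<'E'
from h import *
o=get_obs();print(o["eef_pos"],o["ft_force"])
p,d=imaging.camera("scene");d0=np.load("scene0.npy")
for u,v in((265,238),(254,258),(243,281),(230,304),(280,300)):
    s=np.s_[v-3:v+4,u-3:u+4];print(np.median(d0[s])-np.median(d[s]))
cv2.imwrite("pics/3.png",cv2.resize(p[150:390,150:390],None,fx=2.5,fy=2.5))
E
```

```text
[ 0.55921164 -0.11435704  0.21093646] [-0.34261004  0.19169077 -1.0397944 ]
0.00023400784
-0.00033181906
0.004462838
-5.787611e-05
0.0003862381
```

View pics/3.png

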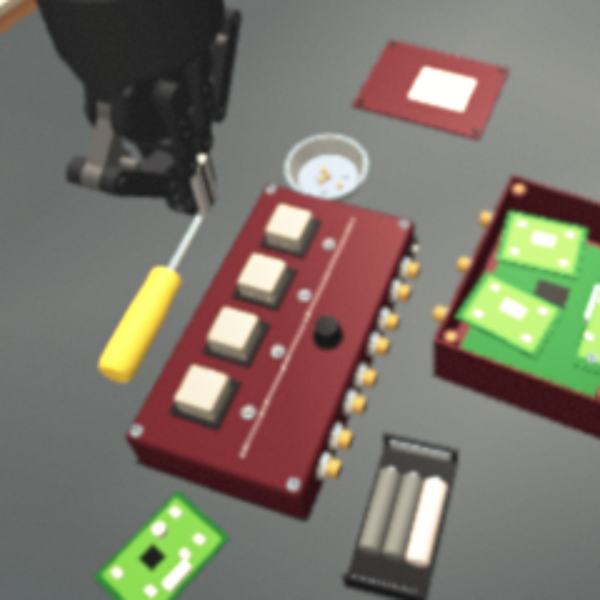

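The picture shows all four caps at equal height: cap 3 (235,330) has risen about 4 mm and the others haven't changed. The arm is clear and the loose parts haven't moved.

```bash
python3 -c "
from workcell import order;print(order.job_done())"
```

```text
the job is handed in; nothing more can be done
None
```

I tapped all four keys from left to right, found the third one latched, and pressed it so it released; all four now stand out, no loose parts moved, and the job is handed in.

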